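Demould the round specimen cast and put it on the balance

TASK

Lift the round resin cast out of its open mould by its upright tab and set it down gently, standing upright, around the middle of the balance's weighing pan, then let go. Do not drop it, and leave the square cast lying in its own mould.

Things in the scene. Friction and masses are not known exactly. Their poses are not given: they have to be found in the camera images.
- round_cast: The cast to weigh: ivory resin, 40 to 81 g; a disc 50 mm across, 14 mm thick, with an upright tab on its middle, 14 mm thick (along its y), 36 mm long (its x), 29 mm tall; 43 mm tall in all. Origin: centre of the disc's underside, z up. It starts loose in the round mould's cavity, disc face 1 mm below the mould's top face, only the tab standing out, at its own yaw.
- round_mould: Open lower half of the round mould: a bolted-down grey metal block 100 x 100 mm, 30 mm high, with a round cavity 54 mm across and 15 mm deep in the middle of its top. Origin: centre of its underside on the bench; z up. Its 20 mm thick upper half (loose plate, 80 x 80 mm, with a slot) lies on the bench behind it.
- pan (a point): Centre of the top face of the balance's round steel weighing pan, 130 mm in diameter, which lies 70 mm above the bench and stands proud of the low white balance housing (210 x 170 mm, fixed). The pan does not move. z up; its x points to the rear of the balance.
- square_cast: The other cast, not to be moved: plain ivory resin, 60 g, a square slab 46 x 46 mm, 14 mm thick, with the same tab as the round cast (14 x 36 x 29 mm). Origin: centre of its underside. It lies in an equal-sized grey metal mould with a square cavity.
There are look-alikes about, which are no part of the job. What is shaped like the round_cast but brown or orange is not meant.

How it is judged:
On the way:
1. the round cast is held by the gripper, lifted clear of its mould (z of round_cast in the frame of round_mould above 0.04 m and contact force between round_cast and the fingers above 0.3 N), for 0.1 s.
At the end, for the whole second after the job is handed in: The round cast stands at rest on the weighing pan, tab up (within 10 degrees), its middle within 38 mm of the pan's centre (disc wholly on the pan) and its underside within 6 mm of the pan's face; the square cast lies within 15 mm of where it began (horizontal distance between round_cast and pan below 0.038 m and z of round_cast in the frame of pan between -0.006 and 0.006 m and angle between round_cast's own z axis and vertical below 0.17 rad and linear speed of round_cast below 0.02 m/s and distance of square_cast from where it was at the start of the episode below 0.015 m); the robot touches nothing.
It fails at once if the round cast is dropped (falls free faster than 0.6 m/s, about 18 mm of fall) (linear speed of round_cast above 0.6 m/s and contact force between round_cast and anything else below 0.02 N).
It fails at once if the square cast is moved more than 15 mm (distance of square_cast from where it was at the start of the episode above 0.015 m).
It also fails if it takes over 38 s, if anything falls off the work surface, if the arm or the gripper's body presses on something with over 40 N, if the wrist force passes 120 N, or if a joint passes its speed limit or range.

ROBOT

A 7-joint arm with a two-finger parallel gripper is mounted at the origin on the work surface. World frame = base frame: x ahead of the robot, y to its left, z up, the work surface at z = 0. Lengths are in m, angles in rad, forces in N, time in s.
With the tool pointing down it reaches from about 0.425 to 0.875 m from the base axis. Payload 4.7 kg.
Tool frame: the origin (TCP) lies on the centre line of the jaws, within the pads' length; the fingertips stand 8 mm ahead of it and the grasp point (between the pads) lies 11 mm behind it; z points along the fingers, y is the line along which they close (so a half turn about z gives the same grasp; the last joint's range is limited). The gripper opens to 87 mm and grips with 3 to 60 N. Pads are 19 mm wide; open, the fingers measure 117 mm over their backs; the gripper's body (75 mm by 190 mm) begins 51 mm behind the grasp point.
Start: joints at [1.164, 0.321, -0.07, 1.45, 0.023, 1.371, -0.057], TCP at [0.266, -0.593, 0.231] pointing down, gripper open.
Joint ranges: [-2.86, 2.86], [-0.3, 2.09], [-1.38, 1.24], [0.06, 2.45], [-1.56, 4.7], [0.09, 2.05], [-2.69, 2.69]. Speed limits (rad/s): [2.57, 2.57, 3.14, 3.14, 3.14, 3.14, 3.14].

INTERFACE

Orientations are given as a rotation vector (axis times angle).
In Python, from plant import * gives the robot as it stands. The module is installed in compiled form; this text tells all that it offers.
- The arm moves only by the tool carry_out, never from a script. Its argument "series" is a list of rows, each a list of 3 entries, a list of its own where there are three numbers: the closure, from 0 (fully open) to 1 (shut), then the shift along the tool's x, y, z in mm, then the turn, a rotation vector about the tool's x, y, z in rad. In form: [[hand, [dx, dy, dz], [wx, wy, wz]], ...]. A call has 1 to 10 rows; each row is the pose to reach, as a shift and turn from the pose commanded when the call began, along the tool's axes at that moment; what a row does not reach only later rows make up. A row lasts 1/10 s, in which the tool goes at most 50 mm and 8.59 degrees, less where a joint would pass 70% of its speed; a pose out of reach is approached as far as the arm can. A call with a gripper value outside its range is refused whole. The fingers move at their own pace and stop on an object; "newtons" is the grip in N (left out, the last holds). Time passes only in rows, so rows that repeat a pose let the fingers close. It gives the time, the measured TCP pose, the force, the opening and the grip force at its end, in the units of the state.
- observe(): the state, without advancing time (a new reading comes with each control period).
- get_image(name): name is "scene" or "top"; returns a dict with "image" (420x560x3 uint8, red, green, blue), "mtx" (3x3 intrinsics, pixels), "camera_from_world" (4x4, takes a point from world to camera coordinates). Camera axes: x right, y up, looking along -z (the intrinsics and any distortion apply to the point x, -y, -z); pixel columns grow to the right and rows downward; lengths in m; the calibration is good to about 2 mm. A picture is of the moment at which its call begins. There is no depth.
- hand_in(): hands the job in; it is judged then, once.
The state is a dict: "time_s": time; "joint_pos": joint angles; "joint_velocities": joint speeds; "joint_torque": joint torques, N m; "tcp_pos": TCP position; "tool_rot": TCP orientation; "contact_force": force on the tool from outside, world axes, zero at the start; "torque": the same for the moment, N m; "gripper_width": opening from 0.0 (shut) to 1.0 (fully open); "grasp_force": force on a finger pad.
Only numpy, scipy, OpenCV 4.12 (cv2) and the standard library are available. Lean on these libraries where they do the work, as an engineer would, in place of code of your own. Each camera call takes 0.05 s, during which the arm holds its last target. There are 200 camera calls.

## Working session

There is one attempt and no reset: what is moved stays moved. The work goes in short steps, Python scripts to look and compute and a tool call to move; the robot and the scene stay as the last step left them, time stands still between calls to the robot, and variables do not carry over. Pictures are saved under pics/ and viewed, at most 10 in all, crops included, and the job is handed in when it is done.

Besides the shell and the picture viewer there is one more tool, called as name(argument=value, ...) on one line, values as JSON. carry_out: Moves the arm, as the interface text tells. Its arguments: {"type":"object","properties":{"series":{"type":"array","items":{"type":"array"}},"newtons":{"type":"number"}},"required":["series"]}

```bash
mkdir -p pics
cat > h.py <<'E'
from plant import *
import numpy as np, cv2
from scipy.spatial.transform import Rotation as R
def snap(name,fn,crop=None,s=1):
    d=get_image(name); im=d["image"]
    if crop: x0,y0,x1,y1=crop; im=im[y0:y1,x0:x1]
    im=cv2.resize(im,None,fx=s,fy=s,interpolation=cv2.INTER_CUBIC)
    cv2.imwrite("pics/"+fn,im[:,:,::-1]); return d
def ray(d,u,v,z):
    K=np.array(d["mtx"]);T=np.array(d["camera_from_world"])
    r=np.linalg.inv(K)@[u,v,1]; r=np.array([r[0],-r[1],-r[2]])
    w=T[:3,:3].T@r; c=-T[:3,:3].T@T[:3,3]
    return c+w*(z-c[2])/w[2]
E
python3 - <<'E'
from h import *
d=snap("top","t1.png",s=1.4); snap("scene","s1.png",s=1.4)
print(d.keys()); s=observe(); print(s); print(R.from_rotvec(s["tool_rot"]).as_matrix().round(3))
E
```

```text
dict_keys(['image', 'mtx', 'camera_from_world'])
{'time_s': 0.1, 'joint_pos': array([ 1.1640925 ,  0.32175945, -0.07010531,  1.45153143,  0.02261637,
        1.37077828, -0.05687813]), 'joint_velocities': array([ 0.0010698 , -0.00134706,  0.00223702, -0.00420295,  0.00073987,
       -0.00036877, -0.00028417]), 'joint_torque': array([-5.58576903e-04, -4.92573345e+01, -4.05927720e-01, -3.13399315e+01,
       -6.41170051e-02,  3.94251966e-02,  6.51048231e-05]), 'tcp_pos': array([ 0.26529477, -0.59288651,  0.22957499]), 'tool_rot': array([-3.07069540e+00, -6.55901528e-01,  7.06981845e-04]), 'contact_force': array([-0.29677376,  0.11895913,  0.45298128]), 'torque': array([-0.05131075, -0.00919493, -0.0331875 ]), 'grasp_force': 0.0, 'gripper_width': 0.9999513104726905}
[[ 0.913  0.409 -0.001]
 [ 0.409 -0.913  0.001]
 [-0.    -0.002 -1.   ]]
```

View pics/t1.png

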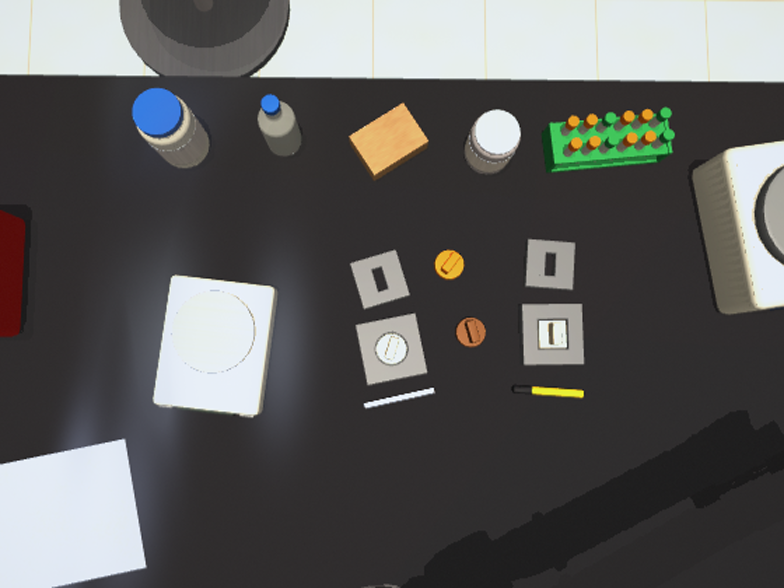

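View pics/s1.png

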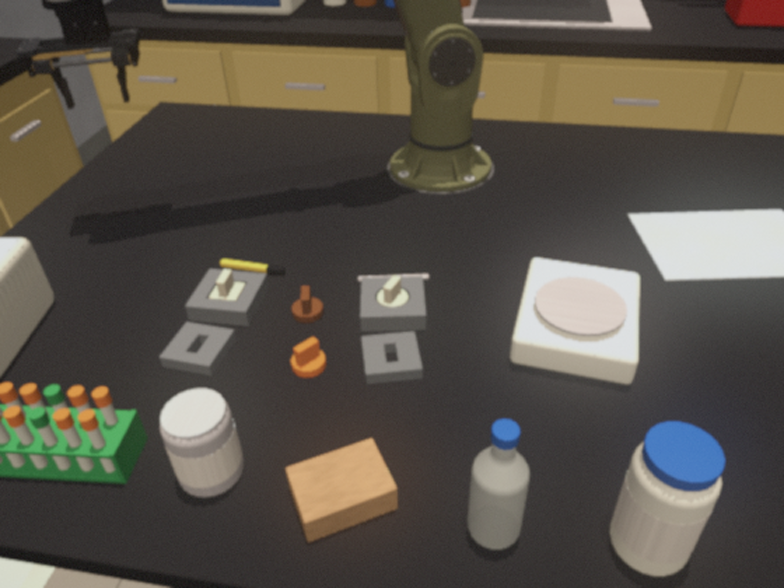

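The top view (1.4x) gives these candidates:
- ivory round cast in its mould at (392,348)
- ivory square cast at (552,334)
- orange disc at (449,264)
- brown disc at (471,332)

I choose the ivory round one at (392,348). The pan is at (213,332). Next is a close crop to check the choice.

Run:
```python
from h import *
d=snap("top","t2.png",(240,210,320,285),8)
for n,u,v,z in [("cast",392/1.4,348/1.4,.03),("pan",213/1.4,332/1.4,.07)]: print(n,ray(d,u,v,z))
print(np.linalg.inv(d["camera_from_world"])[:3].round(3),d["mtx"])
```

```text
cast [ 0.50098922 -0.01478068  0.03      ]
pan [0.5253274  0.26859662 0.07      ]
[[-1.000e-03  9.950e-01 -9.600e-02  4.730e-01]
 [-1.000e+00  1.000e-03  2.600e-02  1.600e-02]
 [ 2.600e-02  9.600e-02  9.950e-01  1.159e+00]] [[490.31553442   0.         279.46483636]
 [  0.         490.31553442 213.63352106]
 [  0.           0.           1.        ]]
```

View pics/t2.png

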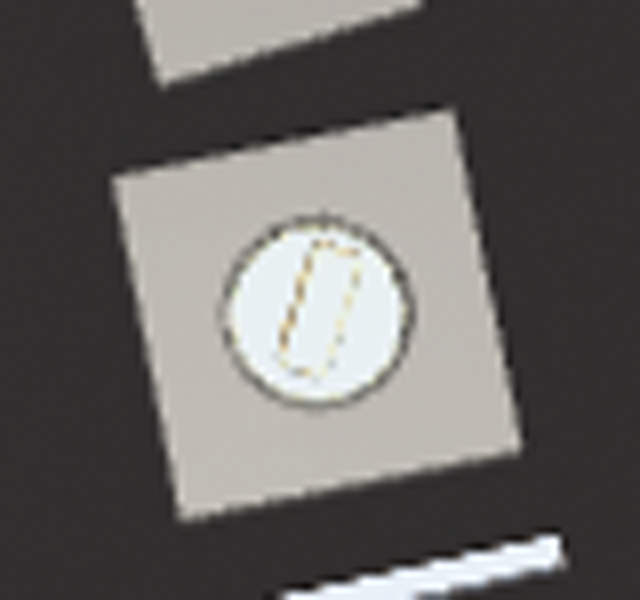

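The crop confirms the ivory round disc in the round cavity. The disc centre is at crop (318,312), and the tab's long axis runs from (299,370) to (339,247).

```bash
cat >> h.py <<'E'
def plan(target,yaw_dir=None):
    s=observe(); M=R.from_rotvec(s["tool_rot"]).as_matrix()
    print("t",s["time_s"],"tcp",s["tcp_pos"].round(4),"q",s["joint_pos"].round(2),"w",s["gripper_width"],"F",s["contact_force"].round(1),s["grasp_force"])
    print("shift mm",(1000*M.T@(np.array(target)-s["tcp_pos"])).round(1))
    if yaw_dir is not None:
        v=M.T@np.array([yaw_dir[0],yaw_dir[1],0]); a=np.arctan2(v[1],v[0]); print("turn z so x along dir:",a, "(mod pi)", "tilt",(M[2]).round(4))
E
python3 - <<'E'
from h import *
d=get_image("top"); f=lambda u,v,z: ray(d,240+(u+.5)/8-.5,210+(v+.5)/8-.5,z)
print("disc",f(318,312,.029)); print("tab",f(319,309,.058), "mould",f(318,313,.03))
a=f(339,247,.058)-f(299,370,.058); print(a, np.linalg.norm(a))
c=f(319,309,.058); plan([c[0],c[1],.13],a)
E
```

```text
disc [ 0.50103568 -0.0132258   0.029     ]
tab [ 0.50114857 -0.0127506   0.058     ] mould [ 0.50072395 -0.01319936  0.03      ]
[ 0.03439045 -0.0112569   0.        ] 0.03618592305392511
t 0.2 tcp [ 0.2653 -0.593   0.2299] q [ 1.16  0.32 -0.07  1.45  0.02  1.37 -0.06] w 0.9986201982205819 F [ 1.  -0.1  0.1] 0.0
shift mm [ 452.3 -433.2  100.3]
turn z so x along dir: 0.7371047276625615 (mod pi) tilt [-1.0e-04 -1.2e-03 -1.0e+00]
```

carry_out(series=[[0,[40,-38,0],[0,0,0.07]],[0,[75,-72,0],[0,0,0.14]],[0,[110,-106,0],[0,0,0.21]],[0,[145,-140,0],[0,0,0.28]],[0,[180,-174,0],[0,0,0.35]],[0,[215,-208,0],[0,0,0.42]],[0,[250,-242,0],[0,0,0.48]],[0,[285,-276,0],[0,0,0.54]],[0,[320,-308,0],[0,0,0.6]],[0,[350,-336,0],[0,0,0.65]]], newtons=12)

```text
time_s: 1.2
tcp_pos: [0.4483, -0.141, 0.2307]
tool_rot: [3.121, -0.36, 0.001]
contact_force: [0.4, -0.2, 0.1]
gripper_width: 0.999
grasp_force: 0.0
```

Run:
```python
from h import *
plan([.5011,-.0129,.13],[.0344,-.01126])
```

```text
t 1.2 tcp [ 0.4483 -0.141   0.2307] q [ 0.71 -0.05 -0.44  1.86 -0.02  1.32 -1.53] w 0.998955138737705 F [ 0.4 -0.2  0.1] 0.0
shift mm [  22.2 -136.7  100.7]
turn z so x along dir: 0.0863740054803292 (mod pi) tilt [ 6.e-04  2.e-04 -1.e+00]
```

carry_out(series=[[0,[6,-34,25],[0,0,0.03]],[0,[12,-68,50],[0,0,0.06]],[0,[17,-102,75],[0,0,0.08]],[0,[22,-130,95],[0,0,0.086]],[0,[22,-137,100],[0,0,0.086]],[0,[22,-137,100],[0,0,0.086]],[0,[22,-137,100],[0,0,0.086]]])

```text
time_s: 1.9
tcp_pos: [0.5004, -0.0166, 0.1311]
tool_rot: [3.101, -0.495, 0.001]
contact_force: [-0.9, 0.2, -0.1]
gripper_width: 1.0
grasp_force: 0.0
```

Run:
```python
from h import *
plan([.5011,-.0129,.042],[.0344,-.01126])
snap("scene","s2.png",(200,140,360,260),5)
```

```text
t 1.9 tcp [ 0.5004 -0.0166  0.1311] q [ 0.55  0.12 -0.6   1.92  0.07  1.12 -1.97] w 1.0000485715932999 F [-0.9  0.2 -0.1] 0.0
shift mm [-0.5 -3.8 89.1]
turn z so x along dir: -4.514099281801533e-05 (mod pi) tilt [ 7.e-04  8.e-04 -1.e+00]
```

View pics/s2.png

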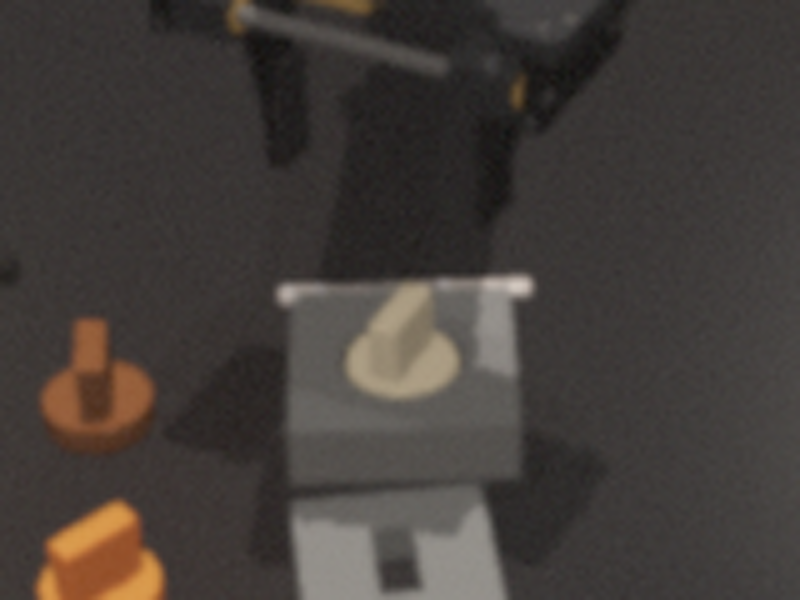

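The crop shows the fingers straddling the ivory cast's tab at (400,330), clear of everything. I'll descend now.

carry_out(series=[[0,[0,-3,20],[0,0,0]],[0,[0,-4,40],[0,0,0]],[0,[0,-4,58],[0,0,0]],[0,[0,-4,72],[0,0,0]],[0,[0,-4,80],[0,0,0]],[0,[0,-4,85],[0,0,0]],[0,[0,-4,88],[0,0,0]],[0,[0,-4,88],[0,0,0]],[0,[0,-4,88],[0,0,0]]])

```text
time_s: 2.85
tcp_pos: [0.502, -0.0115, 0.0431]
tool_rot: [3.103, -0.493, 0.002]
contact_force: [0.3, -0.5, 0.1]
gripper_width: 1.001
grasp_force: 0.0
```

Run:
```python
from h import *
plan([.5011,-.0129,.042],[.0344,-.01126])
```

```text
t 2.85 tcp [ 0.502  -0.0115  0.0431] q [ 0.51  0.24 -0.59  2.    0.16  0.95 -2.05] w 1.0007145844588488 F [ 0.3 -0.5  0.1] 0.0
shift mm [-0.4  1.6  1.1]
turn z so x along dir: 0.0011549028224657352 (mod pi) tilt [ 0.001 -0.    -1.   ]
```

carry_out(series=[[0.3,[0,1,0],[0,0,0]],[0.5,[0,1,0],[0,0,0]],[0.7,[0,1,0],[0,0,0]],[0.9,[0,1,0],[0,0,0]],[1,[0,1,0],[0,0,0]],[1,[0,1,0],[0,0,0]],[1,[0,1,0],[0,0,0]],[1,[0,1,0],[0,0,0]],[1,[0,1,0],[0,0,0]],[1,[0,1,0],[0,0,0]]], newtons=15)

```text
time_s: 3.85
tcp_pos: [0.5012, -0.0124, 0.0425]
tool_rot: [3.103, -0.493, -0.0]
contact_force: [0.1, -0.2, 0.0]
gripper_width: 0.17
grasp_force: 0.1
```

carry_out(series=[[1,[0,0,0],[0,0,0]],[1,[0,0,0],[0,0,0]],[1,[0,0,0],[0,0,0]],[1,[0,0,0],[0,0,0]]])

```text
time_s: 4.25
tcp_pos: [0.5012, -0.0124, 0.0425]
tool_rot: [3.103, -0.493, -0.0]
contact_force: [-0.2, -0.3, 0.6]
gripper_width: 0.159
grasp_force: 15.0
```

Firm grip. Lifting slowly.

carry_out(series=[[1,[0,0,-3],[0,0,0]],[1,[0,0,-7],[0,0,0]],[1,[0,0,-12],[0,0,0]],[1,[0,0,-20],[0,0,0]],[1,[0,0,-32],[0,0,0]],[1,[0,0,-50],[0,0,0]],[1,[0,0,-70],[0,0,0]],[1,[0,0,-90],[0,0,0]],[1,[0,0,-100],[0,0,0]],[1,[0,0,-100],[0,0,0]]])

```text
time_s: 5.25
tcp_pos: [0.5025, -0.0124, 0.1445]
tool_rot: [3.102, -0.493, 0.006]
contact_force: [0.9, 0.2, -0.3]
gripper_width: 0.162
grasp_force: 15.0
```

Run:
```python
from h import *
d=snap("scene","s3.png",(200,120,480,280),2.8)
d=snap("top","t3.png",(100,180,210,310),4.5)
plan([.525,.2686,.145])
```

```text
t 5.35 tcp [ 0.5009 -0.0125  0.1423] q [ 0.55  0.11 -0.6   1.91  0.07  1.15 -1.97] w 0.16076137110454394 F [-0.2 -0.3 -0.4] 14.999964307062328
shift mm [ -64.3 -274.7   -2.8]
```

View pics/s3.png

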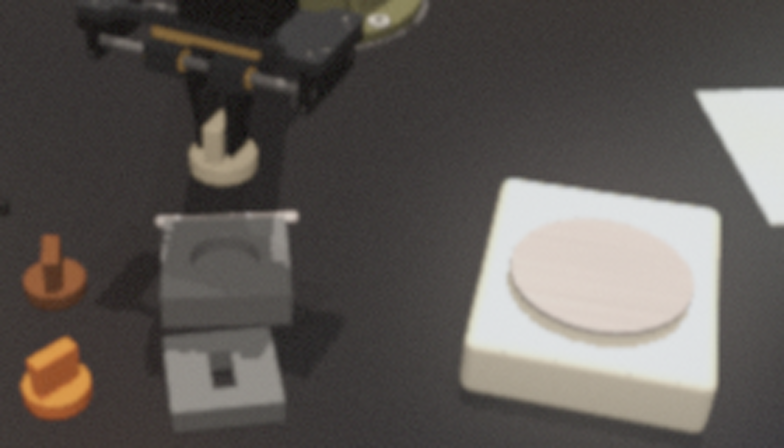

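View pics/t3.png

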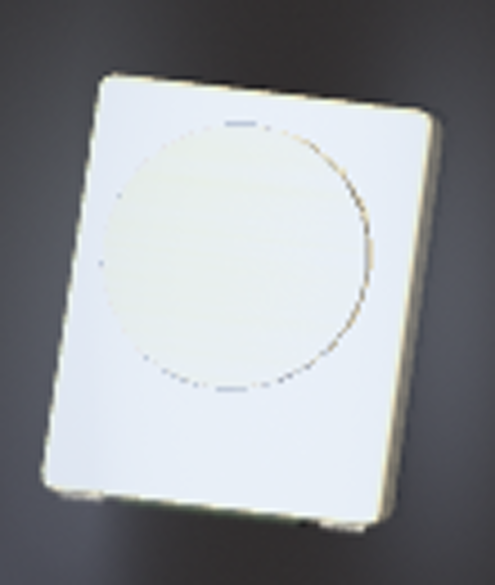

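The cast is held upright, clear of the mould at (222,155). The pan's centre is at crop (236,256), which matches the earlier measurement. Next is the transfer.

carry_out(series=[[1,[-2,-10,0],[0,0,-0.02]],[1,[-7,-30,0],[0,0,-0.05]],[1,[-14,-60,0],[0,0,-0.1]],[1,[-22,-95,0],[0,0,-0.16]],[1,[-30,-130,0],[0,0,-0.22]],[1,[-38,-165,0],[0,0,-0.28]],[1,[-46,-200,0],[0,0,-0.34]],[1,[-54,-230,0],[0,0,-0.39]],[1,[-60,-255,0],[0,0,-0.43]],[1,[-63,-268,0],[0,0,-0.45]]])

```text
time_s: 6.35
tcp_pos: [0.5224, 0.267, 0.1421]
tool_rot: [-3.131, -0.223, 0.002]
contact_force: [-0.2, 0.6, -1.6]
gripper_width: 0.162
grasp_force: 15.0
```

carry_out(series=[[1,[0,0,0],[0,0,0]],[1,[0,0,0],[0,0,0]],[1,[0,0,0],[0,0,0]]])

```text
time_s: 6.65
tcp_pos: [0.5247, 0.2601, 0.1422]
tool_rot: [3.133, 0.208, -0.001]
contact_force: [-0.7, 1.0, -0.3]
gripper_width: 0.155
grasp_force: 15.0
```

Run:
```python
from h import *
plan([.525,.2686,.0975])
```

```text
t 6.65 tcp [0.5247 0.2601 0.1422] q [ 0.16  0.34 -0.8   1.7   0.26  1.2  -2.14] w 0.1546631519880879 F [-0.7  1.  -0.3] 14.999891960760579
shift mm [ 1.5 -8.4 44.7]
```

carry_out(series=[[1,[1,-3,8],[0,0,0]],[1,[1,-6,18],[0,0,0]],[1,[1,-8,28],[0,0,0]],[1,[1,-8,35],[0,0,0]],[1,[1,-8,39],[0,0,0]],[1,[1,-8,41],[0,0,0]],[1,[1,-8,42],[0,0,0]],[1,[1,-8,43],[0,0,0]],[1,[1,-8,43],[0,0,0]],[1,[1,-8,43],[0,0,0]]])

```text
time_s: 7.65
tcp_pos: [0.5245, 0.2701, 0.0998]
tool_rot: [-3.134, -0.212, -0.001]
contact_force: [-0.6, -0.1, -0.7]
gripper_width: 0.165
grasp_force: 15.0
```

carry_out(series=[[1,[0,0,1],[0,0,0]],[1,[0,0,1],[0,0,0]],[1,[0,0,1.5],[0,0,0]],[1,[0,0,1.5],[0,0,0]],[1,[0,0,2],[0,0,0]],[1,[0,0,2],[0,0,0]],[1,[0,0,2],[0,0,0]]])

```text
time_s: 8.35
tcp_pos: [0.5244, 0.27, 0.0976]
tool_rot: [3.134, 0.212, 0.0]
contact_force: [-0.1, -0.5, -0.2]
gripper_width: 0.163
grasp_force: 15.0
```

Run:
```python
from h import *
d=snap("scene","s4.png",(350,140,480,280),4.2)
plan([.525,.2686,.0975])
```

```text
t 8.4 tcp [0.5244 0.27   0.0976] q [ 0.12  0.4  -0.78  1.74  0.31  1.13 -2.19] w 0.16070324714809234 F [ 0.5 -0.   0.7] 15.000050130765885
shift mm [0.4 1.5 0.1]
```

View pics/s4.png

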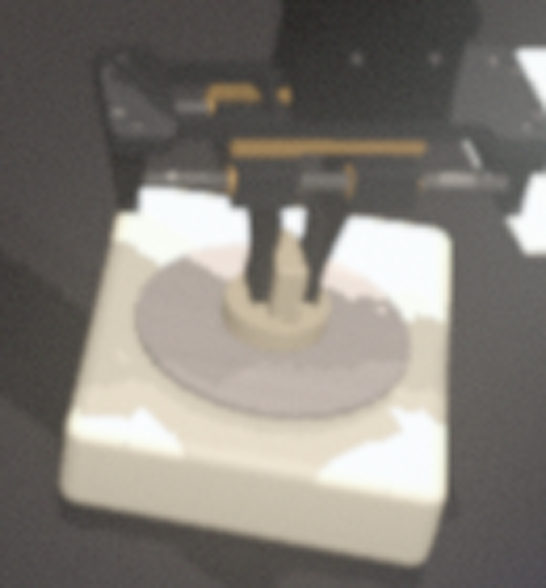

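The cast at (275,310) is central on the pan and upright, nearly touching. I'll press down in half-millimetre steps until the force shows contact.

carry_out(series=[[1,[0,0,0.5],[0,0,0]],[1,[0,0,0.5],[0,0,0]],[1,[0,0,1],[0,0,0]],[1,[0,0,1],[0,0,0]],[1,[0,0,1],[0,0,0]]])

```text
time_s: 8.9
tcp_pos: [0.5244, 0.2701, 0.0976]
tool_rot: [3.134, 0.212, 0.001]
contact_force: [-2.1, -2.4, 7.6]
gripper_width: 0.159
grasp_force: 15.0
```

Contact at 7.6 N. I'll back off slightly and open.

carry_out(series=[[1,[0,0,-0.7],[0,0,0]],[1,[0,0,-0.7],[0,0,0]],[0.75,[0,0,-0.7],[0,0,0]],[0.6,[0,0,-0.7],[0,0,0]],[0.4,[0,0,-0.7],[0,0,0]],[0.2,[0,0,-0.7],[0,0,0]],[0,[0,0,-0.7],[0,0,0]],[0,[0,0,-0.7],[0,0,0]],[0,[0,0,-0.7],[0,0,0]],[0,[0,0,-0.7],[0,0,0]]])

```text
time_s: 9.9
tcp_pos: [0.5243, 0.27, 0.0972]
tool_rot: [3.134, 0.212, 0.0]
contact_force: [-0.3, -0.7, -0.5]
gripper_width: 0.802
grasp_force: 0.0
```

carry_out(series=[[0,[0,0,-10],[0,0,0]],[0,[0,0,-25],[0,0,0]],[0,[0,0,-45],[0,0,0]],[0,[0,0,-70],[0,0,0]],[0,[0,0,-95],[0,0,0]],[0,[0,0,-110],[0,0,0]],[0,[0,0,-120],[0,0,0]],[0,[0,0,-120],[0,0,0]],[0,[0,0,-120],[0,0,0]]])

```text
time_s: 10.8
tcp_pos: [0.524, 0.2697, 0.2165]
tool_rot: [3.134, 0.211, -0.002]
contact_force: [0.2, -0.5, 0.1]
gripper_width: 1.005
grasp_force: 0.0
```

Run:
```python
from h import *
d=snap("scene","s5.png",(120,140,480,290),2.2)
plan([.525,.2686,.0975])
```

```text
t 10.85 tcp [0.5238 0.2696 0.2161] q [ 0.16  0.29 -0.82  1.6   0.22  1.34 -2.12] w 0.9999723110455897 F [ 0.5  0.1 -0.1] 0.0
shift mm [  1.3   1.1 118.6]
```

View pics/s5.png

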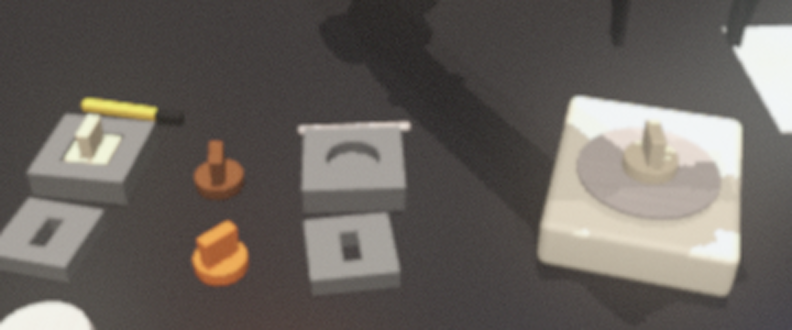

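The cast stands upright in the middle of the pan at (650,158). The square cast is undisturbed at (92,145), and the gripper is clear.

```bash
python3 -c "
from plant import *
print(hand_in())"
```

```text
the job is handed in; nothing more can be done
None
```

The round cast is standing upright near the middle of the weighing pan with the gripper clear, the square cast is still in its mould, and the job was handed in at about 11 s; no verdict was returned.

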